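# Seat a screen in the hinge clamps and lock it

### The arm

A 6-joint arm with a two-finger parallel gripper is mounted at the origin on the work surface. World frame = base frame: x ahead of the robot, y to its left, z up, the work surface at z = 0. Lengths are in m, angles in rad, forces in N, time in s.
With the tool pointing down it reaches from about 0.35 to 0.775 m from the base axis. Payload 7.3 kg.
Tool frame: the origin (TCP) lies between the finger pads; the fingertips stand 25 mm ahead of it and the grasp point (between the pads) lies 6 mm ahead of it; y points along the fingers, z is the direction in which the jaws open and shut, and the axes are right-handed (so a half turn about y gives the same grasp; the last joint's range is limited). The gripper opens to 92 mm and grips with 3 to 60 N. Pads are 19 mm wide; open, the fingers measure 130 mm over their backs; the gripper's body (75 mm by 190 mm) begins 47 mm behind the grasp point.
Start: joints at [1.136, 0.342, 1.524, -0, 1.275, -0.146], TCP at [0.15, 0.503, 0.252] pointing down, gripper open.
Joint ranges: [-2.53, 2.53], [-0.77, 2.02], [0.04, 2.7], [-1, 4.14], [0.28, 2.66], [-3.11, 3.11]. Speed limits (rad/s): [2.57, 2.57, 3.14, 3.14, 3.14, 3.14].

### API

Orientations are given as [roll, pitch, yaw] about the fixed x, y, z axes, in that order (R = Rz(yaw) Ry(pitch) Rx(roll)).
In Python, from cell import sensors, read_camera, hand_in gives the robot as it stands. The module is installed in compiled form; this text tells all that it offers.
- The arm moves only by the tool send_rows, never from a script. Its argument "motion" is a list that holds one entry, the list of rows, each a list of 4 numbers: the shift along the tool's x, y, z in m, then the turn about the tool's y in degrees. In form: [[[tx, ty, tz, twist], ...]]. A call has 1 to 8 rows; each row is the pose to reach, as a shift and turn from the pose measured when the call began, along the tool's axes at that moment; what a row does not reach only later rows make up. A row lasts 1/10 s, in which the tool goes at most 50 mm and 8.59 degrees, less where a joint would pass 70% of its speed; a pose out of reach is approached as far as the arm can. A call with a gripper value outside its range is refused whole. "gripper" is the opening, from 0 (shut) to 1 (fully open), set as the call begins (left out, the last holds). The fingers move at their own pace and stop on an object; "grip_force" is the grip in N (left out, the last holds). Time passes only in rows, so rows that repeat a pose let the fingers close. It gives the time, the measured TCP pose, the force and the opening at its end, in the units of the state.
- sensors.observe(): the state, without advancing time (a new reading comes with each control period).
- read_camera(name): name is "side" or "top"; returns a dict with "frame" (480x640x3 uint8, red, green, blue), "fx", "fy", "cx", "cy" (pixels), "distortion" ([k1, k2, p1, p2, k3] as OpenCV has them; the pictures are not rectified), "extrinsics" (4x4, takes a point from world to camera coordinates). Camera axes: x right, y up, looking along -z (the intrinsics and any distortion apply to the point x, -y, -z); pixel columns grow to the right and rows downward; lengths in m; the calibration is good to about 2 mm. A picture is of the moment at which its call begins. There is no depth.
- hand_in(): hands the job in, once; it reports no verdict.
The state is a dict: "time": time; "qpos": joint angles; "qvel": joint speeds; "joint_efforts": joint torques, N m; "tool_pos": TCP position; "tool_rot": TCP orientation; "contact_force": force on the tool from outside, world axes, zero at the start; "torque": the same for the moment, N m; "opening": finger opening in m.
Only numpy, scipy, OpenCV 4.12 (cv2) and the standard library are available. Lean on these libraries where they do the work, as an engineer would, in place of code of your own. Each camera call takes 0.05 s, during which the arm holds its last target.

### The job

Set up the screen for printing: with a fingertip, push the screen's free end so that the frame slides along the board fully home and square against the back stops of both clamps. Then push both orange clamp levers round clockwise to their stops so that the frame is locked. Only push, never pick the screen up; keep off the mesh and leave everything else on the board and table where it is.

Things in the scene. Friction and masses are not known exactly. Their poses are not given: they have to be found in the camera images.
- bed: White print board lying fixed on the table, 400 mm (its x) by 540 mm (its y), 18 mm thick. Origin: centre of its underside, on the table. Its x points away from the robot, its y to the robot's left, turned by up to 0.12 rad. The two screen clamps are fixed on it near its -y (right-hand) end.
- screen: Screen: loose wooden frame 200 mm (its x) by 320 mm (its y), 28 mm tall, rails 32 mm wide, about 0.45 kg. Origin: centre of its underside, 21 mm above the table (it lies flat on the clamps' lower jaws and a grey strip); top 49 mm above the table. Its -y rail lies in the open jaws, 15 to 40 mm short of the stops and slightly crooked. It slides along the board with a few newtons.
- mesh: The dark blue and cyan printing mesh stretched inside the frame, 136 x 256 mm, 3 to 5 mm above the frame's underside. Delicate. Same origin and axes as the screen.
- screen_free_end (a point): Middle of the outer face of the screen's +y (free, left-hand) rail, half way up its height: the place to push; the face is flat, 200 mm long. A push in the middle may leave one corner a few mm short of its stop; a second push 50 mm toward that side brings it home. The face looks along the screen's +y.
- screen_corner_near (a point): Point on the outer face of the screen's -y rail (clamp end), half way up, 70 mm from the middle toward the robot: it meets the near clamp's back stop. Home at y = -0.185 m of the board.
- screen_corner_far (a point): The same 70 mm from the middle on the side away from the robot: it meets the far clamp's back stop. Home at y = -0.185 m of the board.
- stop_near (a point): Middle of the flat face of the back stop (a post 44 mm wide inside the clamp jaw) of the clamp near to the robot, at the screen's mid height, 35 mm above the table. It is at x = -0.07, y = -0.185 m of the board; the face looks along the board's +y. The screen's clamp end touches it when home.
- stop_far (a point): Middle of the flat face of the back stop (a post 44 mm wide inside the clamp jaw) of the clamp farther from the robot, at the screen's mid height, 35 mm above the table. It is at x = +0.07, y = -0.185 m of the board; the face looks along the board's +y. The screen's clamp end touches it when home.
- clamp_near_axis (a point): Point on the upright turning axis of the lever of the clamp nearer the robot (x = -0.07 m of the board), 108 mm above the table. The aluminium clamp below is 44 mm wide, its upper jaw ends 77 mm above the table; the lever's round hub is 26 mm across.
- lever_near_end (a point): Centre of the rounded outer end of the lever on the clamp nearer the robot (x = -0.07 m of the board), 70 mm from the axis, 108 mm above the table. The orange handle is a round bar 16 mm thick, rising slightly from 102 mm above the table at 28 mm from the axis to 108 mm at the end (heights of its centre line); room below it outside the clamp.
- lever_near (a joint): Angle of the lever on the clamp nearer the robot (x = -0.07 m of the board), rad. It grows as the lever turns clockwise seen from above. 0: fully open, pointing between the board's +x and -y; 0.785: pointing along the board's -y; 1.57: at its stop, fully locked, pointing between the board's -x and -y. Stays where left; takes 3 to 8 N at the handle. Starts between 0 and 0.45.
- pad_near: Black rubber pressure pad, 24 mm across, under the upper jaw of the clamp nearer the robot (x = -0.07 m of the board). Origin: centre of its underside. The lever drives it down 2.6 mm per rad; it first meets the frame's top at a lever angle of about 1.35 rad and presses it firmly when locked.
- clamp_far_axis (a point): Point on the upright turning axis of the lever of the clamp farther from the robot (x = +0.07 m of the board), 108 mm above the table. The aluminium clamp below is 44 mm wide, its upper jaw ends 77 mm above the table; the lever's round hub is 26 mm across.
- lever_far_end (a point): Centre of the rounded outer end of the lever on the clamp farther from the robot (x = +0.07 m of the board), 70 mm from the axis, 108 mm above the table. The orange handle is a round bar 16 mm thick, rising slightly from 102 mm above the table at 28 mm from the axis to 108 mm at the end (heights of its centre line); room below it outside the clamp.
- lever_far (a joint): Angle of the lever on the clamp farther from the robot (x = +0.07 m of the board), rad. It grows as the lever turns clockwise seen from above. 0: fully open, pointing between the board's +x and -y; 0.785: pointing along the board's -y; 1.57: at its stop, fully locked, pointing between the board's -x and -y. Stays where left; takes 3 to 8 N at the handle. Starts between 0 and 0.45.
- pad_far: Black rubber pressure pad, 24 mm across, under the upper jaw of the clamp farther from the robot (x = +0.07 m of the board). Origin: centre of its underside. The lever drives it down 2.6 mm per rad; it first meets the frame's top at a lever angle of about 1.35 rad and presses it firmly when locked.
- ink_tub: Blue ink tub with a red lid, 96 mm across, 72 mm tall, standing on the board. Not part of the job. Origin: centre of its underside.
- tape: Roll of tan tape lying flat on the board, 90 mm across, 25 mm tall. Not part of the job. Origin: centre of its underside.
- squeegee: Small squeegee lying flat on the board, 160 mm long, 76 mm wide, 22 mm tall. Not part of the job. Origin: centre of its underside.
- ink_knife: Ink knife (spatula) lying on the board, 200 mm long. Not part of the job. Origin: centre of its underside.
- ink_jar: Crimson ink jar with a white cap, 48 mm across, 55 mm tall, standing on the board. Not part of the job. Origin: centre of its underside.
- spray_bottle: White spray bottle with a blue head, 68 mm across, 201 mm tall, standing on the table. Not part of the job. Origin: centre of its underside.
- scrub_block: Dark blue scrubbing block, 65 x 95 x 30 mm, lying on the table. Not part of the job. Origin: centre of its underside.

How it is judged:
By the outcome, as a careful person would: the job done as asked, in the order asked, and still so for the second after the job is handed in, with the robot touching nothing.
It also fails if it takes over 72 s, if anything falls off the work surface, if the arm or the gripper's body presses on something with over 40 N, if the wrist force passes 120 N, or if a joint passes its speed limit or range.

## Working session

There is one attempt and no reset: what is moved stays moved. The work goes in short steps, Python scripts to look and compute and a tool call to move; the robot and the scene stay as the last step left them, time stands still between calls to the robot, and variables do not carry over. Pictures are saved under pics/ and viewed, and the job is handed in when it is done.

Besides the shell and the picture viewer there is one more tool, called after "Request:" as name([rows], argument=value, ...), one row to a line, values as JSON. send_rows: Moves the arm, as the interface text tells. Its arguments: {"type":"object","properties":{"motion":{"type":"array"},"gripper":{"type":"number"},"grip_force":{"type":"number"}},"required":["motion"]}

```bash
mkdir -p pics; python3 - <<'E'
from cell import sensors, read_camera
import cv2,pickle
s=sensors.observe()
for k,v in s.items(): print(k,v)
for n in("side","top"):
    c=read_camera(n); cv2.imwrite(f"pics/{n}0.png",c["frame"][:,:,::-1]); pickle.dump(c,open(f"{n}0.pkl","wb"))
    print(n,c["fx"],c["fy"],c["cx"],c["cy"],c["distortion"]);print(c["extrinsics"])
E
```

```text
time 0.0
qpos [ 1.13597827e+00  3.42714751e-01  1.52499210e+00 -2.87981447e-05
  1.27539350e+00 -1.46011259e-01]
qvel [-4.73632509e-05 -1.20662978e-03  3.65970032e-04 -7.12174684e-04
  3.05043481e-03  6.81163466e-04]
joint_efforts [-2.66016259e-04 -4.31237733e+01 -2.44220299e+01  7.19393953e-02
  5.58361982e-02 -1.01184066e-04]
tool_pos [0.14936419 0.5029308  0.25105777]
tool_rot [-1.57229199e+00  1.92114107e-04 -2.88798536e-01]
contact_force [ 0.36531101 -0.55353426  0.43954387]
torque [-0.03118532 -0.05606104  0.01489609]
opening 0.09200003072739533
side 454.1187422737465 454.1187422737465 316.6176987423972 241.6100196384238 [-0.07818923  0.          0.          0.          0.        ]
[[ 9.23340101e-01 -3.83982451e-01  7.31305508e-04 -5.59036730e-01]
 [ 2.78284969e-01  6.70485408e-01  6.87754894e-01 -2.08892355e-01]
 [-2.64576139e-01 -6.34828162e-01  7.25942609e-01 -8.81379263e-01]
 [ 0.00000000e+00  0.00000000e+00  0.00000000e+00  1.00000000e+00]]
top 450.0118633002982 450.0118633002982 321.71333071476835 234.0716117434258 [-0.09664127  0.          0.          0.          0.        ]
[[ 0.16342488 -0.98655526  0.00100893 -0.10923752]
 [ 0.96120223  0.15945529  0.22508727 -0.59038134]
 [-0.22222191 -0.03581508  0.97433808 -0.96441612]
 [ 0.          0.          0.          1.        ]]
```

View pics/side0.png

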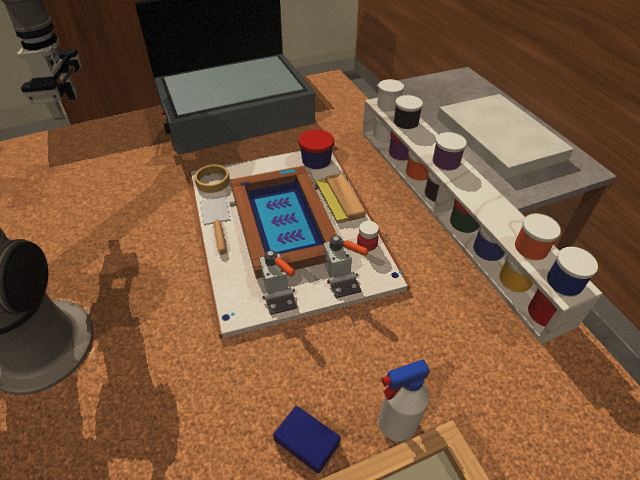

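View pics/top0.png

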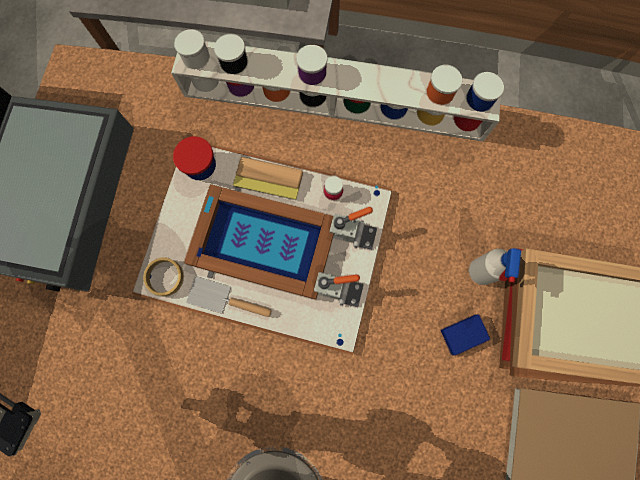

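```bash
cat > h.py <<'E'
import numpy as np,cv2,pickle
F=np.diag([1.,-1,-1])
def K(c): return np.array([[c["fx"],0,c["cx"]],[0,c["fy"],c["cy"]],[0,0,1]])
def proj(c,P):
    E=F@np.array(c["extrinsics"])[:3]
    return cv2.projectPoints(np.atleast_2d(P).astype(float),cv2.Rodrigues(E[:,:3])[0],E[:,3],K(c),np.array(c["distortion"],float))[0][:,0]
def back(c,uv,z):
    E=F@np.array(c["extrinsics"])[:3];R=E[:,:3];t=E[:,3]
    n=cv2.undistortPoints(np.array(uv,float).reshape(-1,1,2),K(c),np.array(c["distortion"],float))[:,0]
    d=np.c_[n,np.ones(len(n))]@R; o=-R.T@t
    return o+d*((z-o[2])/d[:,2])[:,None]
def crop(c,x0,y0,w,h,s,fn):
    cv2.imwrite(fn,cv2.resize(c["frame"][y0:y0+h,x0:x0+w,::-1],None,fx=s,fy=s,interpolation=cv2.INTER_CUBIC))
E
python3 - <<'E'
from h import *
t=pickle.load(open("top0.pkl","rb"));s=pickle.load(open("side0.pkl","rb"))
crop(t,130,140,265,215,3,"pics/t1.png")
crop(t,310,190,80,120,5,"pics/t2.png")
crop(s,185,145,230,185,3.4,"pics/s1.png")
E
```

```text
(no output)
```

View pics/t1.png

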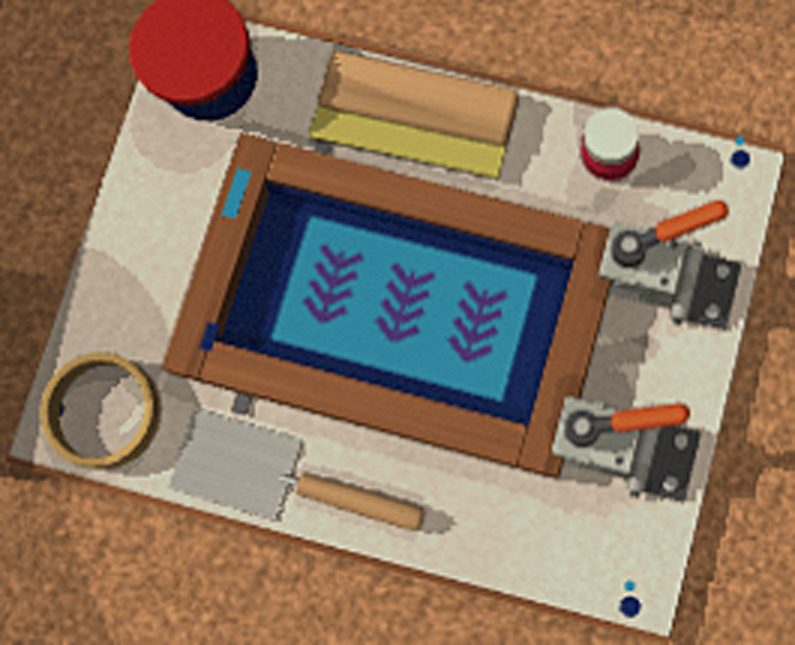

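View pics/t2.png

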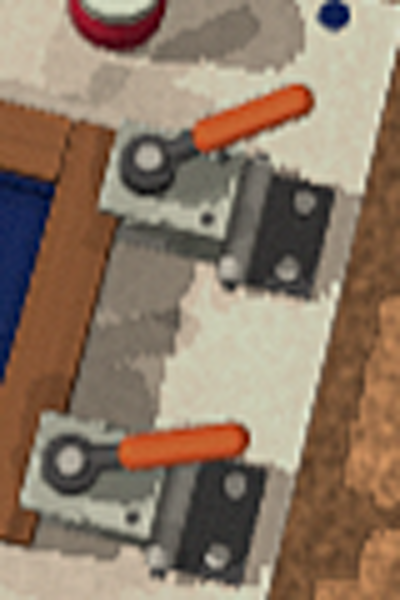

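View pics/s1.png

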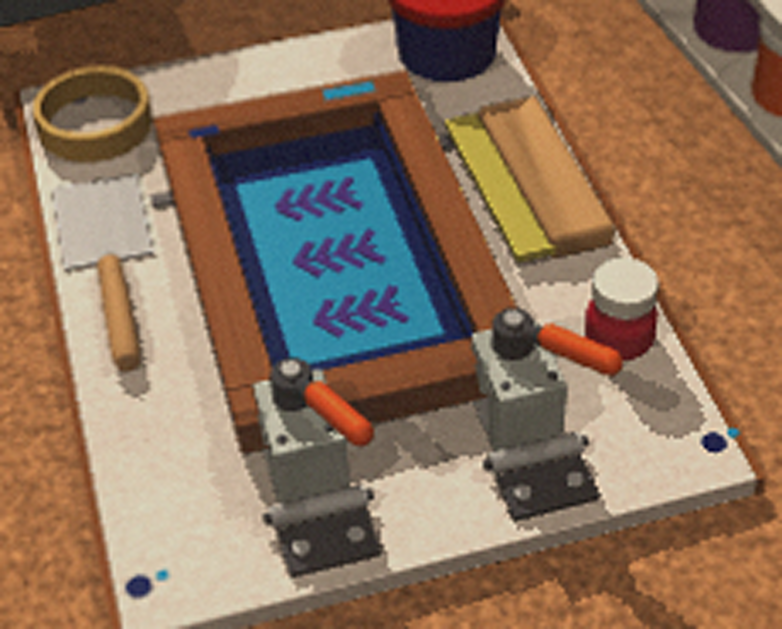

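```bash
cat >> h.py <<'E'
def tc(pts,z,c,x0=130,y0=140,s=3): return back(c,(np.array(pts)+.5)/s-.5+[x0,y0],z)
E
python3 - <<'E'
from h import *
t=pickle.load(open("top0.pkl","rb"));s=pickle.load(open("side0.pkl","rb"))
np.set_printoptions(precision=4,suppress=True)
b=tc([(784,152),(670,636),(10,458),(250,22),(135,90)],.018,t)
sb=tc([(757,488),(122,628),(24,92),(500,22)],.018,s,185,145,3.4)
print("board",b,"\nside",sb)
sc=tc([(240,135),(608,228),(557,473),(165,368)],.049,t); print("screen top",sc, np.linalg.norm(sc-np.roll(sc,1,0),axis=1))
ss=tc([(408,72),(520,370),(243,422),(158,126)],.049,s,185,145,3.4);print("screen side",ss)
print("hub t",tc([(630,246),(581,427)],.115,t)," s",tc([(515,318),(293,370)],.118,s,185,145,3.4))
print("lever end t",tc([(720,210),(683,412)],.108,t)," s",tc([(612,362),(363,432)],.108,s,185,145,3.4))
E
```

```text
board [[ 0.7489 -0.1601  0.018 ]
 [ 0.3513 -0.1249  0.018 ]
 [ 0.3977  0.4103  0.018 ]
 [ 0.7905  0.3004  0.018 ]
 [ 0.7152  0.3833  0.018 ]] 
side [[ 0.7459 -0.1641  0.018 ]
 [ 0.3534 -0.112   0.018 ]
 [ 0.4051  0.4111  0.018 ]
 [ 0.798   0.35    0.018 ]]
screen top [[ 0.6809  0.2761  0.049 ]
 [ 0.6525 -0.028   0.049 ]
 [ 0.457  -0.0203  0.049 ]
 [ 0.4859  0.2924  0.049 ]] [0.1957 0.3054 0.1957 0.3141]
screen side [[ 0.686   0.2766  0.049 ]
 [ 0.6375 -0.0418  0.049 ]
 [ 0.4606 -0.0154  0.049 ]
 [ 0.488   0.2874  0.049 ]]
hub t [[ 0.6235 -0.0473  0.115 ]
 [ 0.4864 -0.0335  0.115 ]]  s [[ 0.6242 -0.0581  0.118 ]
 [ 0.488  -0.0469  0.118 ]]
lever end t [[ 0.6637 -0.1091  0.108 ]
 [ 0.5099 -0.104   0.108 ]]  s [[ 0.6666 -0.1044  0.108 ]
 [ 0.5118 -0.0983  0.108 ]]
```

```bash
cat >> h.py <<'E'
from scipy.optimize import least_squares
def px(pts,cam):
    x0,y0,s=(130,140,3) if cam=="t" else (185,145,3.4)
    return (np.array(pts,float)+.5)/s-.5+[x0,y0]
def rig(p,L):
    L=np.atleast_2d(np.array(L,float)); c,s=np.cos(p[2]),np.sin(p[2])
    return np.c_[p[0]+c*L[:,0]-s*L[:,1],p[1]+s*L[:,0]+c*L[:,1],L[:,2]]
def draw(c,Ps,fn,x0,y0,w,h,s):
    im=cv2.resize(c["frame"][y0:y0+h,x0:x0+w,::-1],None,fx=s,fy=s,interpolation=cv2.INTER_CUBIC)
    for P in Ps:
        q=(proj(c,P)+.5-[x0,y0])*s-.5
        cv2.polylines(im,[np.round(q*8).astype(int).reshape(-1,1,2)],len(P)>2,(0,255,0),1,cv2.LINE_AA,3)
    cv2.imwrite(fn,im)
def rect(w,h,z): return [(w/2,h/2,z),(w/2,-h/2,z),(-w/2,-h/2,z),(-w/2,h/2,z)]
E
python3 - <<'E'
from h import *
t=pickle.load(open("top0.pkl","rb"));s=pickle.load(open("side0.pkl","rb"))
np.set_printoptions(precision=4,suppress=True)
B=rect(.4,.54,.018)
def fit(L,ot,os,p0):
    it=[i for i,_ in ot];is_=[i for i,_ in os]
    ut=px([q for _,q in ot],"t");us=px([q for _,q in os],"s")
    f=lambda p:np.r_[(proj(t,rig(p,np.array(L)[it]))-ut).ravel(),(proj(s,rig(p,np.array(L)[is_]))-us).ravel()]
    r=least_squares(f,p0,loss="soft_l1");print(r.x,"res",f(r.x).round(1));return r.x
b=fit(B,[(1,(784,152)),(2,(670,636)),(3,(10,458))],[(1,(757,488)),(2,(122,628)),(3,(24,92))],[.57,.125,-.087])
S=rect(.2,.32,.049)
sc=fit(S,[(0,(240,135)),(1,(608,228)),(2,(557,473)),(3,(165,368))],[(0,(408,72)),(3,(158,126))],[.57,.125,-.087])
np.save("b.npy",b);np.save("s0.npy",sc)
def tri(a,c2):
    f=lambda P:np.r_[(proj(t,P)-px([a],"t")).ravel(),(proj(s,P)-px([c2],"s")).ravel()]
    r=least_squares(f,[.55,-.05,.1]);d=r.x
    c,n=np.cos(b[2]),np.sin(b[2]);v=d[:2]-b[:2]
    print(d,"board",c*v[0]+n*v[1],-n*v[0]+c*v[1],"res",r.fun.round(1));return d
for a,c2 in [((630,246),(515,318)),((581,427),(293,370)),((720,210),(612,362)),((683,412),(363,432))]: tri(a,c2)
stops=[rig(b,[(x-.022,-.185,.018),(x+.022,-.185,.018)]) for x in(-.07,.07)]
Ps=[rig(b,B),rig(sc,S),rig(sc,rect(.136,.256,.049))]+stops
draw(t,Ps,"pics/t3.png",130,140,265,215,3);draw(s,Ps,"pics/s3.png",185,145,230,185,3.4)
E
```

```text
[ 0.5749  0.1257 -0.0938] res [ 0.7  0.2 -0.3  0.3 -0.9 -1.6  0.6 -1.2  0.1  5.5 -1.6 -0.1]
[ 0.5707  0.127  -0.0919] res [-0.1 -1.6  5.9 -0.3  1.2  0.5 -1.3 -0.2 -0.5 -0.  -1.6 -1.6]
[ 0.6277 -0.0476  0.1058] board 0.06886986787316784 -0.16765990121949248 res [ 0.3 -0.7 -0.7  0.2]
[ 0.4897 -0.0335  0.1028] board -0.06983463462285461 -0.16656776236088375 res [ 0.2 -0.8 -0.8  0.2]
[ 0.663  -0.109   0.1138] board 0.10969916051516074 -0.22544142549916033 res [ 0.2 -0.4 -0.4  0.1]
[ 0.5096 -0.1037  0.1148] board -0.043535810728460904 -0.23454408379258018 res [ 0.1 -0.3 -0.3  0.1]
```

View pics/t3.png

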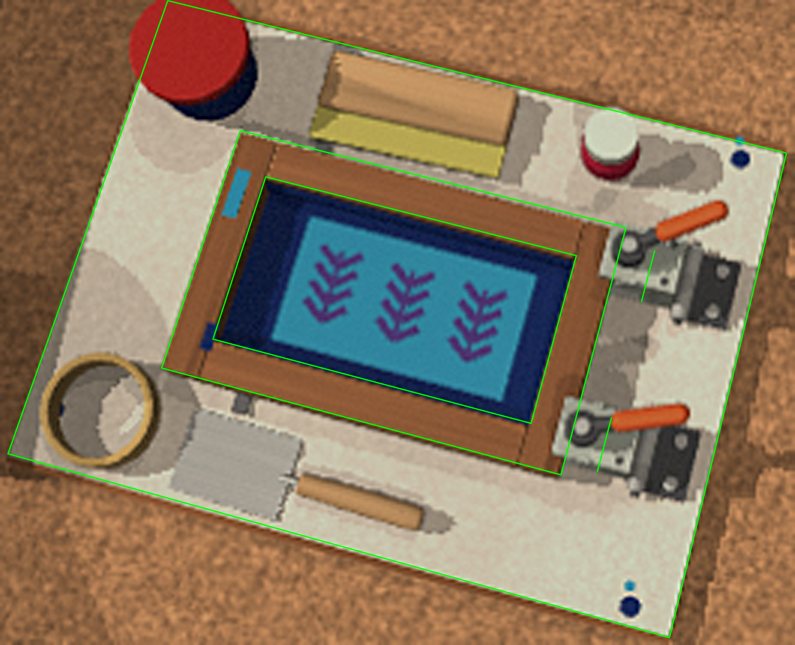

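View pics/s3.png

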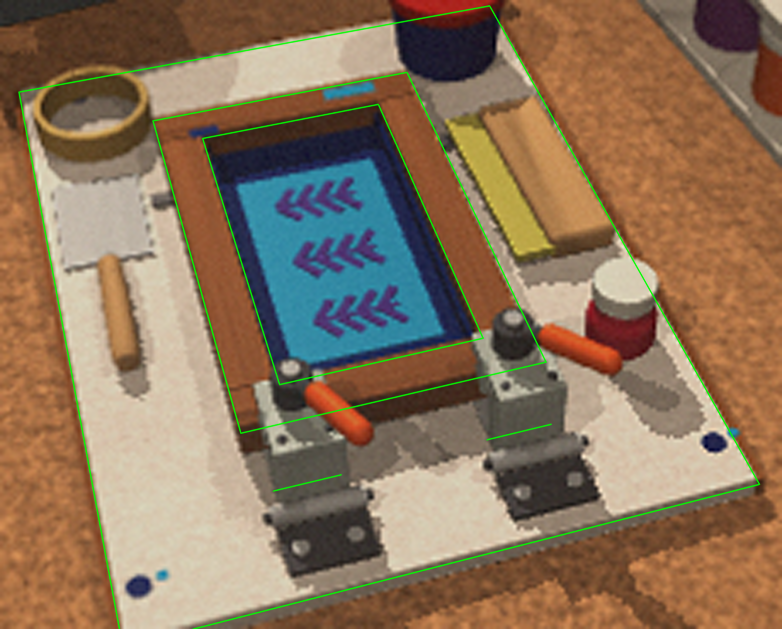

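```bash
cat >> h.py <<'E'
from scipy.spatial.transform import Rotation as Ro
bd=np.array([.575,.1257,-.092])
def plan(W,st=None):
    """W: list of board (x,y), z, board-yaw deg -> tool rows"""
    from cell import sensors
    st=st or sensors.observe()
    R=Ro.from_euler("xyz",st["tool_rot"]);p=np.array(st["tool_pos"])
    for x,y,z,yaw in W:
        P=rig(bd,[(x,y,z)])[0]; d=R.inv().apply(P-p)
        tw=np.degrees(st["tool_rot"][2]-(bd[2]+np.radians(yaw)))
        print(np.round(d,3).tolist(),round(tw,1))
def where():
    from cell import sensors
    s=sensors.observe();v=np.array(s["tool_pos"][:2])-bd[:2];c,n=np.cos(bd[2]),np.sin(bd[2])
    print("t",round(s["time"],2),"board",np.round([c*v[0]+n*v[1],-n*v[0]+c*v[1],s["tool_pos"][2]],4),"yaw",round(np.degrees(s["tool_rot"][2]-bd[2]),1),"F",np.round(s["contact_force"],1),"open",round(s["opening"],4))
E
python3 - <<'E'
from h import *
where();plan([(-.004,.2065,.25,0),(-.004,.2065,.055,0)])
E
```

```text
t 0.1 board [-0.4585  0.3366  0.2511] yaw -11.3 F [-0.4 -0.5  0. ] open 0.0918
[0.471, 0.001, -0.039] -11.3
[0.471, 0.196, -0.038] -11.3
```

Request:
send_rows([
  [[0.06, 0, -0.005, -2], [0.12, 0, -0.01, -4], [0.18, 0, -0.015, -6], [0.24, 0, -0.02, -8], [0.3, 0, -0.025, -10], [0.36, 0, -0.03, -11.3], [0.42, 0, -0.035, -11.3], [0.471, 0, -0.039, -11.3]],
], gripper=0, grip_force=20)

```text
time: 0.9
tool_pos: [0.5237, 0.3565, 0.2506]
tool_rot: [-1.572, 0.001, -0.092]
contact_force: [0.3, 1.3, -0.1]
opening: 0.0321
```

Request:
send_rows([
  [[0, 0, 0, 0], [0, 0, 0, 0], [0, 0, 0, 0], [0, 0, 0, 0], [0, 0, 0, 0], [0, 0, 0, 0]],
])

```text
time: 1.5
tool_pos: [0.5229, 0.3572, 0.2511]
tool_rot: [-1.572, 0.001, -0.09]
contact_force: [0.0, 0.1, 0.5]
opening: 0.0005
```

```bash
python3 - <<'E'
from h import *
where();plan([(-.004,.2065,.25,0),(-.004,.2065,.055,0)])
E
```

```text
t 1.5 board [-0.0731  0.2257  0.2511] yaw 0.1 F [0.  0.1 0.5] open 0.0005
[0.069, 0.001, -0.019] 0.1
[0.069, 0.196, -0.019] 0.1
```

Request:
send_rows([
  [[0.035, 0, -0.01, 0], [0.069, 0, -0.019, 0], [0.069, 0.04, -0.019, 0], [0.069, 0.08, -0.019, 0], [0.069, 0.12, -0.019, 0], [0.069, 0.16, -0.019, 0], [0.069, 0.196, -0.019, 0], [0.069, 0.196, -0.019, 0]],
])

```text
time: 2.3
tool_pos: [0.5862, 0.3307, 0.0494]
tool_rot: [-1.577, 0.01, -0.09]
contact_force: [-0.3, -0.4, -1.2]
opening: 0.0005
```

```bash
python3 - <<'E'
from h import *
from cell import read_camera
where();plan([(-.004,.2065,.055,0)])
t=read_camera("top");s=read_camera("side")
crop(t,130,140,265,215,3,"pics/t4.png");crop(s,185,130,230,175,3.4,"pics/s4.png")
E
```

```text
t 2.3 board [-0.0077  0.2051  0.0494] yaw 0.1 F [-0.3 -0.4 -1.2] open 0.0005
[0.004, -0.006, 0.001] 0.1
```

View pics/t4.png

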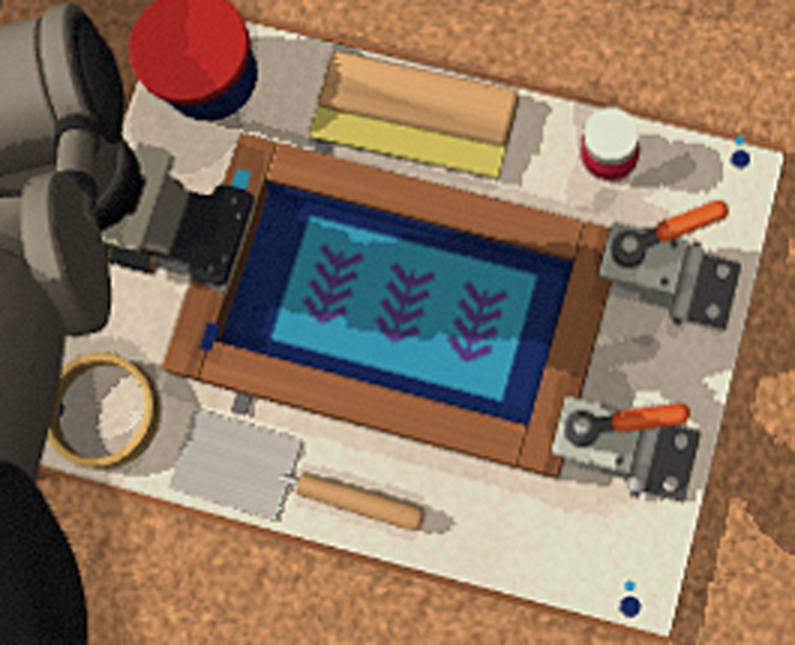

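View pics/s4.png

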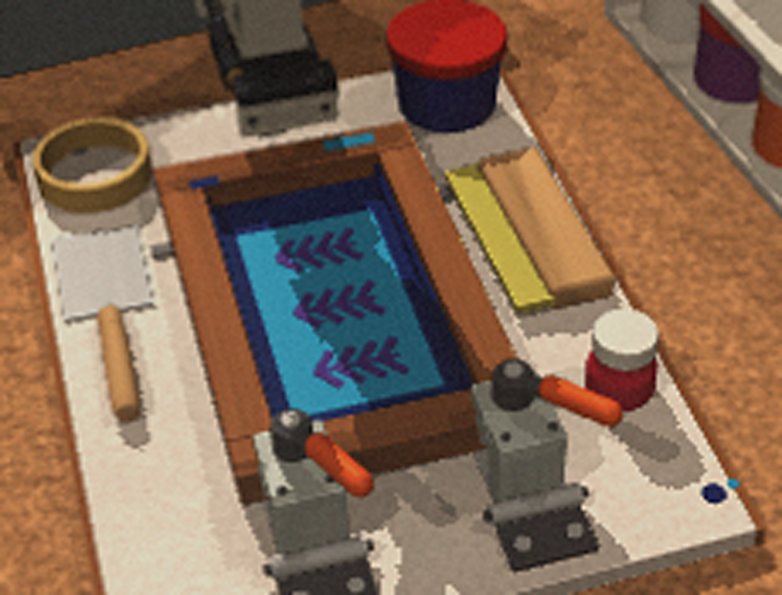

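Request:
send_rows([
  [[0.004, -0.005, -0.004, 0], [0.004, -0.005, -0.01, 0], [0.004, -0.005, -0.015, 0], [0.004, -0.005, -0.019, 0], [0.004, -0.005, -0.022, 0], [0.004, -0.005, -0.025, 0], [0.004, -0.005, -0.028, 0], [0.004, -0.005, -0.031, 0]],
])

```text
time: 3.2
tool_pos: [0.591, 0.3014, 0.0607]
tool_rot: [-1.571, 0.001, -0.09]
contact_force: [1.0, 3.8, -0.1]
opening: 0.0003
```

Request:
send_rows([
  [[0, 0, -0.003, 0], [0, 0, -0.006, 0], [0, 0, -0.009, 0], [0, 0, -0.012, 0]],
])

```text
time: 3.6
tool_pos: [0.5899, 0.2893, 0.0607]
tool_rot: [-1.571, 0.001, -0.09]
contact_force: [-0.6, 3.6, 0.3]
opening: 0.0006
```

```bash
python3 - <<'E'
from h import *
where()
E
```

```text
t 3.6 board [-0.0002  0.1643  0.0607] yaw 0.1 F [-0.6  3.6  0.3] open 0.0006
```

Request:
send_rows([
  [[0, 0.002, -0.002, 0], [0, 0.004, -0.004, 0], [0, 0.004, -0.006, 0], [0, 0.004, -0.008, 0]],
])

```text
time: 4.0
tool_pos: [0.5903, 0.2824, 0.0582]
tool_rot: [-1.568, -0.003, -0.09]
contact_force: [1.2, 6.6, 5.6]
opening: 0.0005
```

Request:
send_rows([
  [[0, 0, -0.001, 0], [0, 0, -0.002, 0]],
])

```text
time: 4.2
tool_pos: [0.5902, 0.2806, 0.0585]
tool_rot: [-1.568, -0.003, -0.09]
contact_force: [-0.3, 5.7, 2.9]
opening: 0.0006
```

Request:
send_rows([
  [[0, 0, -0.001, 0], [0, 0, -0.002, 0]],
])

```text
time: 4.4
tool_pos: [0.5901, 0.28, 0.0586]
tool_rot: [-1.565, -0.004, -0.09]
contact_force: [-0.3, 12.3, 0.4]
opening: 0.0007
```

```bash
python3 - <<'E'
from h import *
where()
E
```

```text
t 4.4 board [0.0009 0.155  0.0586] yaw 0.1 F [-0.3 12.3  0.4] open 0.0007
```

Request:
send_rows([
  [[0, 0, -0.002, 0], [0, 0, -0.003, 0]],
])

```text
time: 4.6
tool_pos: [0.5895, 0.2797, 0.0587]
tool_rot: [-1.56, -0.004, -0.09]
contact_force: [-1.5, 17.5, -0.3]
opening: 0.0004
```

```bash
python3 - <<'E'
from h import *
from cell import read_camera
where()
t=read_camera("top");s=read_camera("side")
sc=np.array(rig(bd,[(0,-.025,0)])[0]);
for x in np.linspace(-.002,.002,1):pass
P=[rig([sc[0],sc[1],bd[2]],rect(.2,.32,.049))]
draw(t,P,"pics/t5.png",130,140,265,215,3);draw(s,P,"pics/s5.png",185,130,230,175,3.4)
pickle.dump((t,s),open("5.pkl","wb"))
E
```

```text
t 4.6 board [0.0003 0.1547 0.0587] yaw 0.1 F [-1.5 17.5 -0.3] open 0.0004
```

View pics/t5.png

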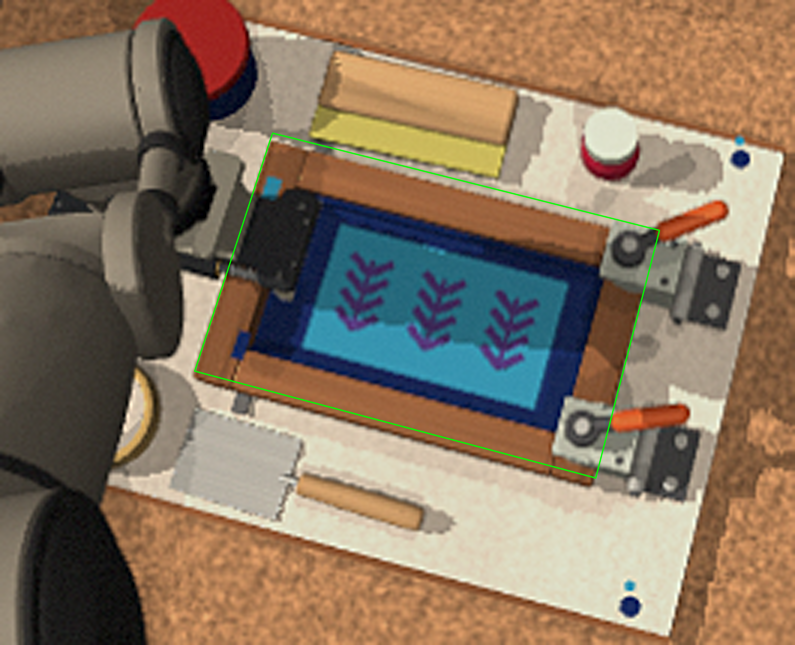

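View pics/s5.png

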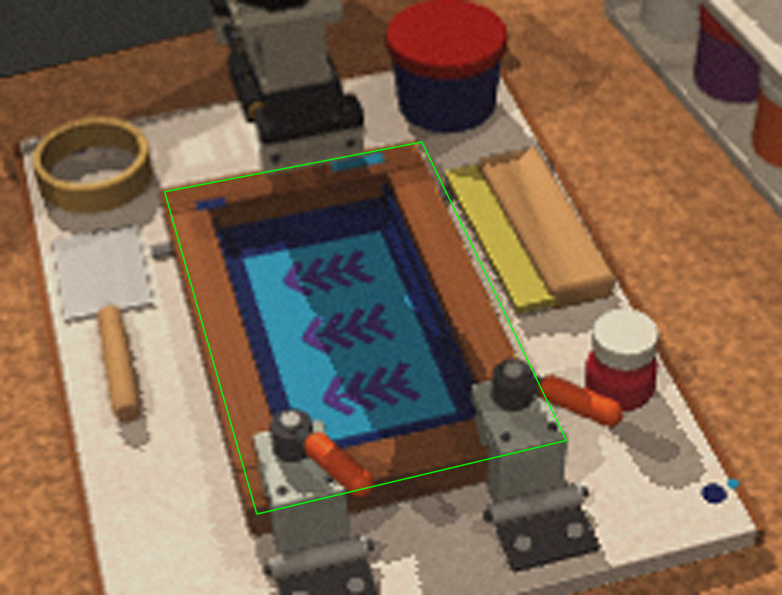

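Request:
send_rows([
  [[0, 0, 0.01, 0], [0, 0, 0.02, 0], [0.025, 0, 0.02, 0], [0.05, 0, 0.02, 0], [0.05, 0, 0.01, 0], [0.05, 0, 0.005, 0], [0.05, 0, 0.003, 0]],
])

```text
time: 5.4
tool_pos: [0.6385, 0.2773, 0.0584]
tool_rot: [-1.562, -0.002, -0.091]
contact_force: [-0.6, 0.1, -0.1]
opening: 0.0001
```

Request:
send_rows([
  [[0, 0, -0.001, 0], [0, 0, -0.002, 0], [0, 0, -0.003, 0]],
])

```text
time: 5.7
tool_pos: [0.6376, 0.2753, 0.0585]
tool_rot: [-1.56, -0.001, -0.091]
contact_force: [-1.1, 6.6, -0.1]
opening: 0.0004
```

```bash
python3 - <<'E'
from h import *
where()
E
```

```text
t 5.7 board [0.0486 0.1548 0.0585] yaw 0.1 F [-1.1  6.6 -0.1] open 0.0004
```

Request:
send_rows([
  [[0, 0, -0.001, 0], [0, 0, -0.002, 0], [0, 0, -0.003, 0]],
])

```text
time: 6.0
tool_pos: [0.6372, 0.2751, 0.0587]
tool_rot: [-1.556, -0.002, -0.09]
contact_force: [0.7, 13.3, -2.0]
opening: 0.0002
```

Request:
send_rows([
  [[0, 0, -0.001, 0], [0, 0, -0.002, 0], [0, 0, -0.003, 0]],
])

```text
time: 6.3
tool_pos: [0.6369, 0.275, 0.059]
tool_rot: [-1.551, -0.003, -0.09]
contact_force: [0.7, 15.4, -1.6]
opening: 0.0005
```

```bash
python3 - <<'E'
from h import *
where()
E
```

```text
t 6.3 board [0.048  0.1544 0.059 ] yaw 0.1 F [ 0.7 15.4 -1.6] open 0.0005
```

Request:
send_rows([
  [[0, 0, 0.01, 0], [0, 0, 0.02, 0], [-0.05, 0, 0.02, 0], [-0.098, 0, 0.02, 0], [-0.098, 0, 0.01, 0], [-0.098, 0, 0.006, 0], [-0.098, 0, 0.004, 0]],
])

```text
time: 7.0
tool_pos: [0.5413, 0.2876, 0.0594]
tool_rot: [-1.551, -0.006, -0.09]
contact_force: [-0.1, -0.2, 0.3]
opening: 0.0004
```

Request:
send_rows([
  [[0, 0, -0.001, 0], [0, 0, -0.002, 0], [0, 0, -0.004, 0]],
])

```text
time: 7.3
tool_pos: [0.5418, 0.2841, 0.0594]
tool_rot: [-1.549, -0.007, -0.091]
contact_force: [0.1, 9.2, -0.1]
opening: 0.0002
```

Request:
send_rows([
  [[0, 0, -0.001, 0], [0, 0, -0.002, 0], [0, 0, -0.003, 0]],
])

```text
time: 7.6
tool_pos: [0.5414, 0.2837, 0.0595]
tool_rot: [-1.545, -0.006, -0.092]
contact_force: [-2.4, 14.9, -0.7]
opening: 0.0004
```

```bash
python3 - <<'E'
from h import *
where()
E
```

```text
t 7.6 board [-0.048   0.1542  0.0595] yaw -0.0 F [-2.4 14.9 -0.7] open 0.0004
```

```bash
cat >> h.py <<'E'
def arc(ax,th,off,z,r=.05):
    a=-np.pi/4-th; u=np.array([np.cos(a),np.sin(a)]);n=np.array([-u[1],u[0]])
    p=np.array(ax)+r*u+off*n
    return (p[0],p[1],z,45-np.degrees(th))
NEAR=(-.07,-.167);FAR=(.07,-.167)
E
python3 - <<'E'
from h import *
t,s=pickle.load(open("5.pkl","rb"))
print(back(s,[(400,432)],0.02), back(t,[(512,262)],.19))
where();plan([(-.048,.18,.06,0),(-.048,.18,.2,0),(-.024,-.203,.2,0),arc(NEAR,.41,.03,.2)])
E
```

```text
[[ 0.5797507  -0.42637359  0.02      ]] [[ 0.57811577 -0.40477231  0.19      ]]
t 7.6 board [-0.048   0.1542  0.0595] yaw -0.0 F [-2.4 14.9 -0.7] open 0.0004
[0.0, 0.0, 0.026] -0.0
[0.001, -0.14, 0.029] -0.0
[0.025, -0.15, -0.353] -0.0
[0.025, -0.15, -0.353] -21.5
```

Request:
send_rows([
  [[0, 0, 0.012, 0], [0, 0, 0.026, 0], [0, -0.05, 0.026, 0], [0, -0.1, 0.026, 0], [0, -0.14, 0.026, 0], [0.005, -0.145, -0.02, -4], [0.01, -0.15, -0.06, -8], [0.01, -0.15, -0.1, -12]],
])

```text
time: 8.4
tool_pos: [0.5417, 0.1787, 0.2081]
tool_rot: [-1.547, -0.015, 0.121]
contact_force: [0.4, 0.1, -0.2]
opening: 0.0004
```

```bash
python3 - <<'E'
from h import *
where();plan([arc(NEAR,.41,.03,.2),arc(NEAR,.41,.03,.115)])
E
```

```text
t 8.4 board [-0.038   0.0497  0.2081] yaw 12.2 F [ 0.4  0.1 -0.2] open 0.0004
[-0.04, 0.002, -0.25] -9.3
[-0.041, 0.087, -0.252] -9.3
```

Request:
send_rows([
  [[-0.007, 0, -0.04, -3], [-0.014, 0, -0.08, -6], [-0.021, 0, -0.12, -9.3], [-0.028, 0, -0.16, -9.3], [-0.034, 0, -0.2, -9.3], [-0.04, 0, -0.25, -9.3], [-0.04, 0, -0.25, -9.3], [-0.04, 0, -0.25, -9.3]],
])

```text
time: 9.2
tool_pos: [0.5326, -0.0751, 0.2015]
tool_rot: [-1.55, -0.018, 0.281]
contact_force: [0.4, -0.5, -0.6]
opening: 0.0006
```

```bash
python3 - <<'E'
from h import *
from cell import read_camera
where();plan([arc(NEAR,.41,.03,.2),arc(NEAR,.41,.03,.115)])
t=read_camera("top");s=read_camera("side")
pickle.dump((t,s),open("6.pkl","wb"))
sc=rig(bd,[(-.003,-.025,0)])[0]
P=[rig([sc[0],sc[1],bd[2]],rect(.2,.32,.049))]
draw(t,P,"pics/t6.png",130,140,265,215,3);draw(s,P,"pics/s6.png",185,130,230,175,3.4)
E
```

```text
t 9.2 board [-0.0238 -0.2039  0.2015] yaw 21.4 F [ 0.4 -0.5 -0.6] open 0.0006
[0.0, 0.002, 0.001] -0.1
[-0.001, 0.087, -0.001] -0.1
```

View pics/t6.png

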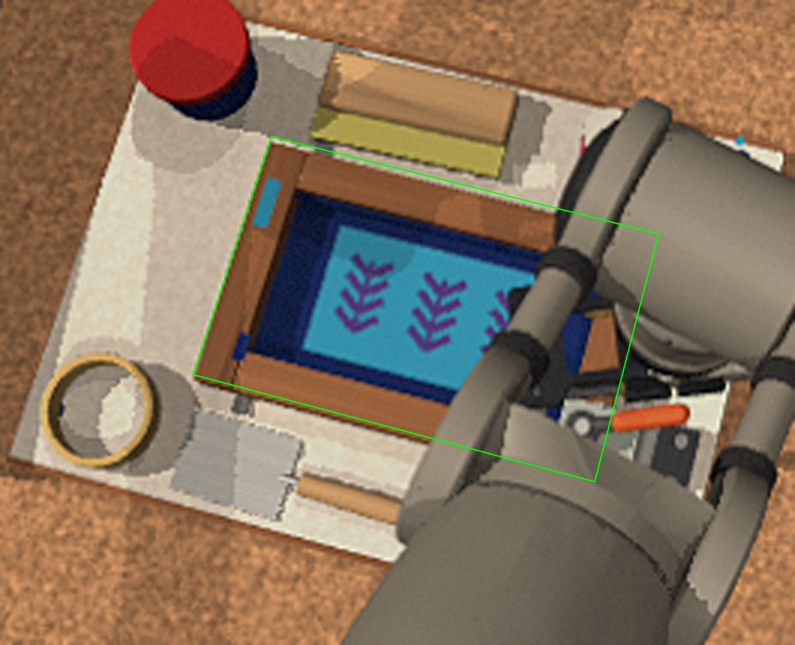

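View pics/s6.png

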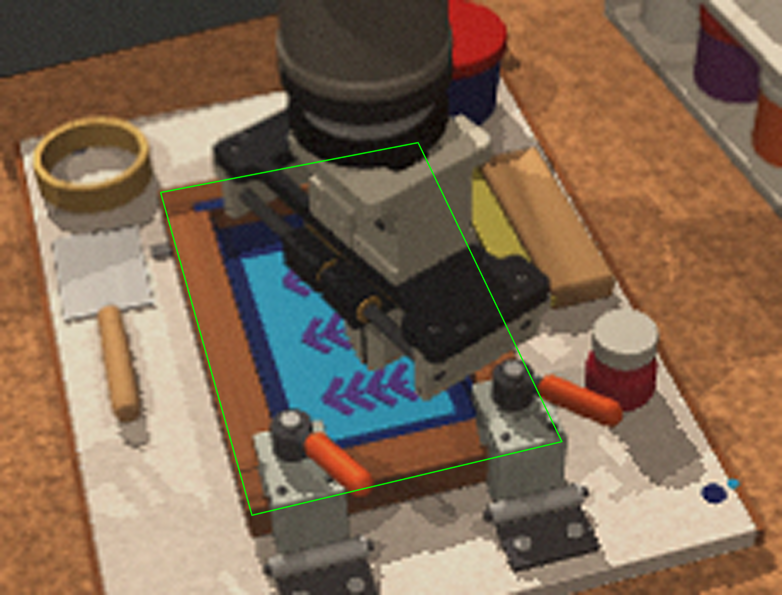

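Request:
send_rows([
  [[0, 0.03, 0, 0], [0, 0.06, 0, 0], [0, 0.085, 0, 0], [0, 0.087, 0, 0], [0, 0.087, 0, 0]],
])

```text
time: 9.8
tool_pos: [0.5337, -0.0699, 0.1148]
tool_rot: [-1.549, -0.018, 0.286]
contact_force: [0.1, -0.4, -0.0]
opening: 0.0006
```

```bash
python3 - <<'E'
from h import *
where();plan([arc(NEAR,.41,.022,.115)]+[arc(NEAR,th,.017,.115) for th in (.41,.5,.6,.7,.8,.9,1.0)])
E
```

```text
t 9.8 board [-0.0232 -0.1985  0.1148] yaw 21.7 F [ 0.1 -0.4 -0. ] open 0.0006
[-0.01, -0.0, -0.003] 0.1
[-0.015, -0.001, -0.003] 0.1
[-0.02, -0.001, -0.005] 5.3
[-0.025, -0.001, -0.006] 11.0
[-0.03, -0.001, -0.006] 16.8
[-0.035, -0.001, -0.006] 22.5
[-0.041, -0.001, -0.005] 28.2
[-0.046, -0.001, -0.004] 34.0
```

Request:
send_rows([
  [[-0.01, 0, -0.003, 0], [-0.015, 0, -0.003, 0], [-0.02, 0, -0.005, 5], [-0.025, 0, -0.006, 11], [-0.03, 0, -0.006, 16.8]],
])

```text
time: 10.3
tool_pos: [0.5077, -0.0846, 0.1157]
tool_rot: [-1.546, -0.015, -0.012]
contact_force: [3.5, -0.4, 0.6]
opening: 0.0005
```

```bash
python3 - <<'E'
from h import *
where();plan([arc(NEAR,th,.017,.115) for th in (.7,.8,.9,1.0,1.1,1.2,1.3,1.4)])
E
```

```text
t 10.3 board [-0.0477 -0.2156  0.1157] yaw 4.6 F [ 3.5 -0.4  0.6] open 0.0005
[-0.001, 0.001, 0.0] -0.3
[-0.006, 0.001, -0.001] 5.4
[-0.011, 0.001, -0.002] 11.2
[-0.017, 0.0, -0.003] 16.9
[-0.022, 0.0, -0.002] 22.6
[-0.027, 0.0, -0.002] 28.3
[-0.032, 0.0, -0.001] 34.1
[-0.037, 0.0, 0.001] 39.8
```

Pushing with 3.5 N and tracking the arc.

Request:
send_rows([
  [[-0.006, 0, -0.001, 5.4], [-0.011, 0, -0.002, 11.2], [-0.017, 0, -0.003, 16.9], [-0.022, 0, -0.002, 22.6], [-0.027, 0, -0.002, 28.3], [-0.032, 0, -0.001, 34], [-0.037, 0, 0.001, 39.8]],
])

```text
time: 11.0
tool_pos: [0.4715, -0.0846, 0.1168]
tool_rot: [-1.541, -0.001, -0.711]
contact_force: [1.7, -4.4, 0.3]
opening: 0.0004
```

```bash
python3 - <<'E'
from h import *
where();plan([arc(NEAR,th,.017,.115) for th in (1.4,1.45,1.5,1.55,1.6,1.65)])
E
```

```text
t 11.0 board [-0.0837 -0.2189  0.1168] yaw -35.4 F [ 1.7 -4.4  0.3] open 0.0004
[-0.002, 0.002, 0.0] -0.2
[-0.004, 0.002, -0.001] 2.6
[-0.007, 0.002, -0.001] 5.5
[-0.009, 0.002, -0.002] 8.4
[-0.012, 0.002, -0.002] 11.2
[-0.015, 0.002, -0.002] 14.1
```

Request:
send_rows([
  [[-0.002, 0.001, 0, 0], [-0.004, 0.001, -0.001, 2.6], [-0.007, 0.001, -0.001, 5.5], [-0.009, 0.001, -0.002, 8.4]],
])

```text
time: 11.4
tool_pos: [0.4642, -0.0813, 0.1168]
tool_rot: [-1.541, -0.0, -0.856]
contact_force: [3.0, -4.8, 0.7]
opening: 0.0006
```

Request:
send_rows([
  [[-0.002, 0, 0, 0], [-0.004, 0, 0, 0]],
])

```text
time: 11.6
tool_pos: [0.4623, -0.0791, 0.1175]
tool_rot: [-1.54, -0.003, -0.853]
contact_force: [2.5, -7.0, -0.6]
opening: 0.0005
```

```bash
python3 - <<'E'
from h import *
where();plan([arc(NEAR,th,.017,.115) for th in (1.57,1.6,1.65)])
E
```

```text
t 11.6 board [-0.0934 -0.2143  0.1175] yaw -43.6 F [ 2.5 -7.  -0.6] open 0.0005
[0.0, 0.003, -0.0] 1.3
[-0.001, 0.002, -0.0] 3.1
[-0.004, 0.002, -0.001] 5.9
```

Press against the stop until the force rises clearly.

Request:
send_rows([
  [[-0.002, 0, 0, 1], [-0.004, 0, 0, 1.5]],
])

```text
time: 11.8
tool_pos: [0.4613, -0.0783, 0.1181]
tool_rot: [-1.539, -0.009, -0.876]
contact_force: [6.4, -16.8, -9.7]
opening: 0.0002
```

Request:
send_rows([
  [[-0.002, 0, 0, 0], [-0.004, 0, 0, 0]],
])

```text
time: 12.0
tool_pos: [0.4613, -0.078, 0.1187]
tool_rot: [-1.538, -0.018, -0.872]
contact_force: [10.5, -20.3, -14.0]
opening: 0.0003
```

Request:
send_rows([
  [[-0.002, 0, 0, 0], [-0.003, 0, 0, 0]],
])

```text
time: 12.2
tool_pos: [0.4614, -0.0779, 0.1192]
tool_rot: [-1.537, -0.025, -0.869]
contact_force: [7.7, -15.2, -11.1]
opening: 0.0005
```

```bash
python3 - <<'E'
from h import *
where();plan([arc(NEAR,th,.017,.115) for th in (1.57,1.6,1.65)])
E
```

```text
t 12.2 board [-0.0944 -0.2132  0.1192] yaw -44.5 F [  7.7 -15.2 -11.1] open 0.0005
[0.001, 0.004, -0.0] 0.4
[-0.0, 0.004, -0.001] 2.1
[-0.003, 0.004, -0.001] 5.0
```

Request:
send_rows([
  [[0.01, 0, 0, 0], [0.025, 0, 0, 0], [0.03, -0.03, 0, 0], [0.03, -0.07, 0, 0], [0.03, -0.1, 0, 0], [0.03, -0.1, 0, 0]],
])

```text
time: 12.8
tool_pos: [0.4782, -0.1016, 0.2241]
tool_rot: [-1.533, -0.031, -0.867]
contact_force: [0.1, -0.9, -0.3]
opening: 0.0007
```

```bash
python3 - <<'E'
from h import *
where();plan([arc(FAR,.19,.035,.21),arc(FAR,.19,.035,.115)])
E
```

```text
t 12.8 board [-0.0755 -0.2352  0.2241] yaw -44.4 F [ 0.1 -0.9 -0.3] open 0.0007
[0.112, 0.024, 0.174] -78.5
[0.109, 0.119, 0.17] -78.5
```

Request:
send_rows([
  [[0.014, 0, 0.022, -8], [0.028, 0, 0.044, -16], [0.042, 0, 0.066, -24], [0.056, 0.002, 0.088, -32], [0.07, 0.004, 0.11, -40], [0.084, 0.006, 0.132, -48], [0.098, 0.01, 0.154, -56], [0.112, 0.014, 0.174, -64]],
])

```text
time: 13.6
tool_pos: [0.6843, -0.0735, 0.2189]
tool_rot: [-1.581, -0.046, 0.259]
contact_force: [0.1, -0.6, 0.8]
opening: 0.0003
```

Request:
send_rows([
  [[0, 0, 0, -7], [0, 0, 0, -14], [0, 0, 0, -14], [0, 0, 0, -14]],
])

```text
time: 14.0
tool_pos: [0.6839, -0.0733, 0.2181]
tool_rot: [-1.59, -0.041, 0.501]
contact_force: [-0.5, -0.4, -0.7]
opening: 0.0003
```

```bash
python3 - <<'E'
from h import *
from cell import read_camera
where();plan([arc(FAR,.19,.035,.21),arc(FAR,.19,.035,.115)])
t=read_camera("top");s=read_camera("side")
crop(t,130,140,265,215,3,"pics/t7.png");crop(s,185,130,230,175,3.4,"pics/s7.png")
E
```

```text
t 14.0 board [ 0.1267 -0.1882  0.2181] yaw 34.0 F [-0.5 -0.4 -0.7] open 0.0003
[-0.0, 0.008, -0.0] -0.1
[-0.004, 0.103, 0.001] -0.1
```

View pics/t7.png

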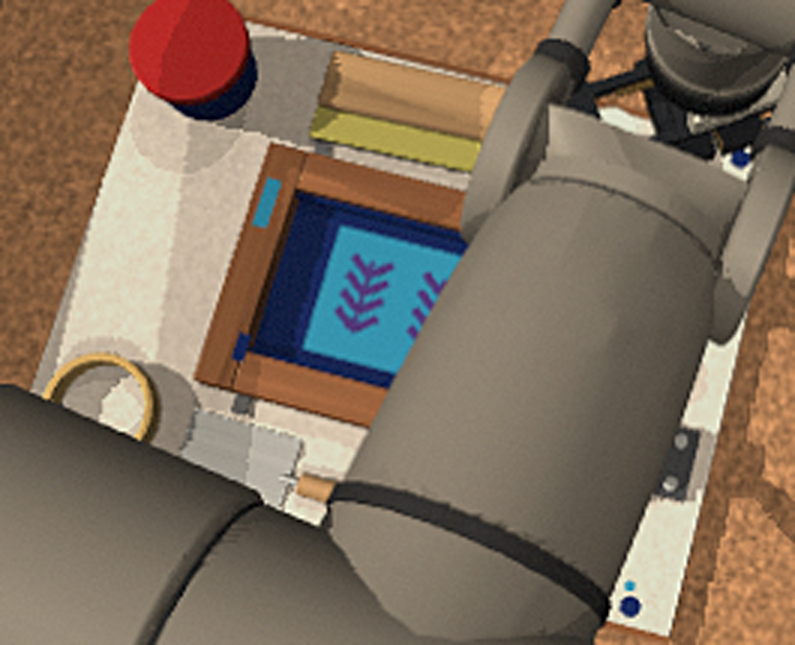

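View pics/s7.png

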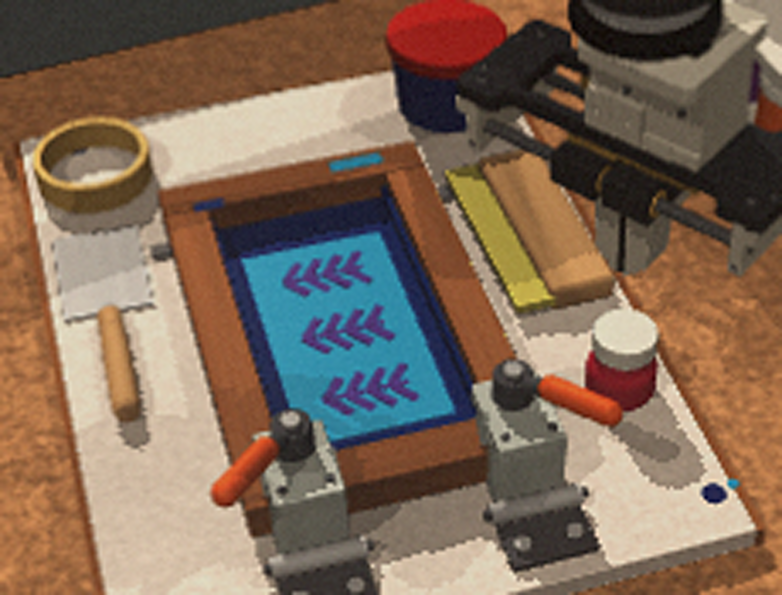

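Request:
send_rows([
  [[-0.001, 0.035, 0, 0], [-0.002, 0.07, 0, 0], [-0.003, 0.1, 0.001, 0], [-0.004, 0.103, 0.001, 0], [-0.004, 0.103, 0.001, 0]],
])

```text
time: 14.6
tool_pos: [0.6846, -0.0744, 0.1156]
tool_rot: [-1.59, -0.041, 0.501]
contact_force: [0.5, 0.6, 0.8]
opening: 0.0004
```

```bash
python3 - <<'E'
from h import *
where();plan([arc(FAR,.19,.022,.115)]+[arc(FAR,th,.017,.115) for th in (.19,.3,.4,.5,.6,.7)])
E
```

```text
t 14.6 board [ 0.1275 -0.1891  0.1156] yaw 34.0 F [0.5 0.6 0.8] open 0.0004
[-0.013, -0.0, 0.001] -0.1
[-0.018, -0.0, 0.001] -0.1
[-0.024, -0.0, -0.001] 6.2
[-0.029, -0.001, -0.002] 11.9
[-0.034, -0.001, -0.002] 17.6
[-0.04, -0.001, -0.002] 23.3
[-0.045, -0.001, -0.001] 29.1
```

Request:
send_rows([
  [[-0.013, 0, 0.001, 0], [-0.018, 0, 0.001, 0], [-0.024, 0, -0.001, 6.2], [-0.029, 0, -0.002, 11.9], [-0.034, 0, -0.002, 17.6]],
])

```text
time: 15.1
tool_pos: [0.6579, -0.0928, 0.1174]
tool_rot: [-1.579, -0.052, 0.189]
contact_force: [3.7, 0.8, 2.6]
opening: 0.0007
```

```bash
python3 - <<'E'
from h import *
where();plan([arc(FAR,th,.017,.115) for th in (.5,.6,.7,.8,.9,1.0,1.1,1.2)])
E
```

```text
t 15.1 board [ 0.1026 -0.2099  0.1174] yaw 16.1 F [3.7 0.8 2.6] open 0.0007
[-0.002, 0.002, 0.0] -0.2
[-0.007, 0.002, -0.001] 5.5
[-0.013, 0.002, -0.002] 11.2
[-0.018, 0.001, -0.002] 16.9
[-0.023, 0.001, -0.002] 22.7
[-0.028, 0.001, -0.002] 28.4
[-0.034, 0.001, -0.001] 34.1
[-0.039, 0.0, 0.001] 39.9
```

Request:
send_rows([
  [[-0.007, 0.001, -0.001, 5.5], [-0.013, 0.001, -0.002, 11.2], [-0.018, 0.001, -0.002, 16.9], [-0.023, 0.001, -0.002, 22.7], [-0.028, 0.001, -0.002, 28.4], [-0.034, 0.001, -0.001, 34.1], [-0.039, 0, 0.001, 39.9]],
])

```text
time: 15.8
tool_pos: [0.6214, -0.1006, 0.1184]
tool_rot: [-1.543, -0.052, -0.513]
contact_force: [2.6, -4.3, -1.8]
opening: 0.0003
```

```bash
python3 - <<'E'
from h import *
where();plan([arc(FAR,th,.017,.115) for th in (1.2,1.25,1.3,1.35,1.4,1.45,1.5,1.55,1.6)])
E
```

```text
t 15.8 board [ 0.067  -0.2211  0.1184] yaw -24.1 F [ 2.6 -4.3 -1.8] open 0.0003
[-0.002, 0.003, 0.001] -0.4
[-0.005, 0.003, -0.0] 2.5
[-0.007, 0.003, -0.001] 5.4
[-0.01, 0.003, -0.001] 8.2
[-0.012, 0.003, -0.002] 11.1
[-0.015, 0.003, -0.002] 14.0
[-0.018, 0.002, -0.002] 16.8
[-0.02, 0.002, -0.002] 19.7
[-0.023, 0.002, -0.002] 22.6
```

Request:
send_rows([
  [[-0.004, 0.001, 0, 2], [-0.007, 0.002, -0.001, 5.4], [-0.01, 0.002, -0.001, 8.2], [-0.012, 0.002, -0.002, 11.1], [-0.015, 0.002, -0.002, 14], [-0.018, 0.002, -0.002, 16.8], [-0.02, 0.002, -0.002, 19.7]],
])

```text
time: 16.5
tool_pos: [0.605, -0.0943, 0.1183]
tool_rot: [-1.525, -0.046, -0.859]
contact_force: [0.5, -5.6, 1.8]
opening: 0.0005
```

Request:
send_rows([
  [[-0.002, 0, 0, 0.5], [-0.004, 0, 0, 1]],
])

```text
time: 16.7
tool_pos: [0.6038, -0.0926, 0.1204]
tool_rot: [-1.522, -0.051, -0.877]
contact_force: [1.0, -5.6, 2.9]
opening: 0.0004
```

```bash
python3 - <<'E'
from h import *
where();plan([arc(FAR,th,.017,.115) for th in (1.57,1.6)])
E
```

```text
t 16.7 board [ 0.0487 -0.2147  0.1204] yaw -45.0 F [ 1.  -5.6  2.9] open 0.0004
[-0.002, 0.005, -0.001] -0.0
[-0.003, 0.005, -0.002] 1.7
```

Request:
send_rows([
  [[-0.002, 0.001, 0, 0], [-0.004, 0.002, 0, 0]],
])

```text
time: 16.9
tool_pos: [0.6028, -0.0909, 0.1202]
tool_rot: [-1.521, -0.056, -0.877]
contact_force: [1.4, -5.6, 4.7]
opening: 0.0003
```

Request:
send_rows([
  [[-0.002, 0, 0, 0], [-0.004, 0, 0, 0]],
])

```text
time: 17.1
tool_pos: [0.6018, -0.0893, 0.1216]
tool_rot: [-1.519, -0.061, -0.876]
contact_force: [5.6, -11.0, -2.1]
opening: 0.0005
```

Request:
send_rows([
  [[-0.002, 0, 0, 0], [-0.004, 0, 0, 0]],
])

```text
time: 17.3
tool_pos: [0.6018, -0.0888, 0.1229]
tool_rot: [-1.517, -0.069, -0.876]
contact_force: [9.4, -15.3, -7.1]
opening: 0.0005
```

```bash
python3 - <<'E'
from h import *
where();plan([arc(FAR,th,.017,.115) for th in (1.57,1.6)])
E
```

```text
t 17.3 board [ 0.0464 -0.2112  0.1229] yaw -44.9 F [  9.4 -15.3  -7.1] open 0.0005
[0.002, 0.008, -0.002] 0.0
[0.0, 0.008, -0.003] 1.8
```

At the stop (force up to about 19 N, motion stopped). Retract, rise and move well away to look.

Request:
send_rows([
  [[0.01, 0, 0, 0], [0.025, 0, 0, 0], [0.03, -0.03, 0, 0], [0.03, -0.07, 0, 0], [0.03, -0.11, 0, 0], [0.03, -0.13, 0, 0], [0.03, -0.13, 0, 0]],
])

```text
time: 18.0
tool_pos: [0.6112, -0.1096, 0.2593]
tool_rot: [-1.512, -0.076, -0.876]
contact_force: [0.7, -0.2, 0.0]
opening: 0.0005
```

Request:
send_rows([
  [[-0.03, 0, -0.03, 0], [-0.06, 0, -0.06, 0], [-0.09, 0, -0.09, 0], [-0.11, 0, -0.12, 0], [-0.12, 0, -0.15, 0], [-0.12, 0, -0.17, 0], [-0.12, 0, -0.19, 0], [-0.12, 0, -0.2, 0]],
])

```text
time: 18.8
tool_pos: [0.3805, -0.1464, 0.2379]
tool_rot: [-1.512, -0.074, -0.877]
contact_force: [0.6, -0.5, -0.0]
opening: 0.0003
```

```bash
python3 - <<'E'
from h import *
from cell import read_camera
where()
t=read_camera("top");s=read_camera("side")
pickle.dump((t,s),open("8.pkl","wb"))
crop(t,130,140,265,215,3,"pics/t8.png");crop(s,185,130,230,175,3.4,"pics/s8.png")
E
```

```text
t 18.8 board [-0.1686 -0.2888  0.2379] yaw -45.0 F [ 0.6 -0.5 -0. ] open 0.0003
```

View pics/t8.png

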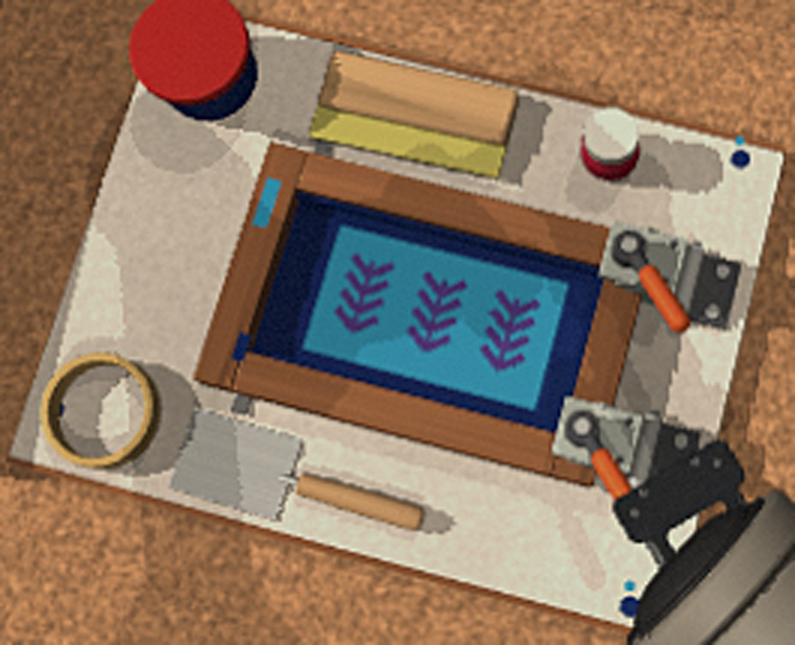

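View pics/s8.png

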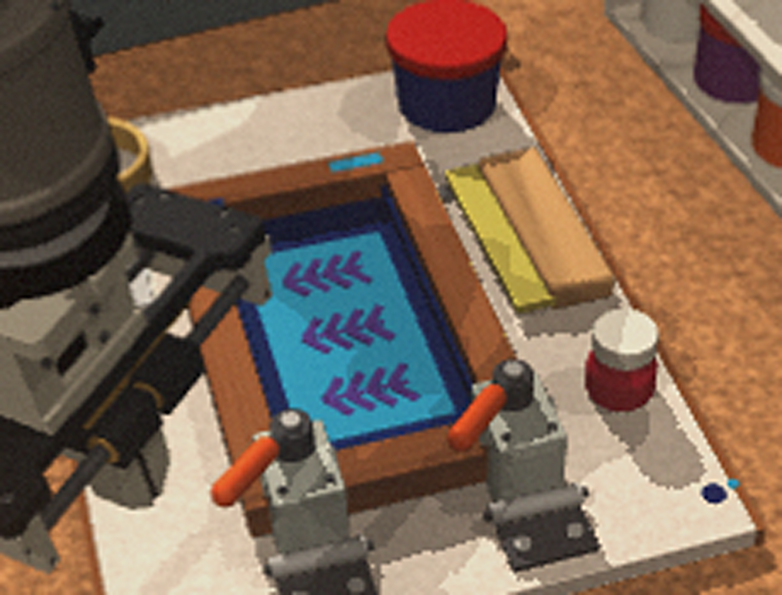

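```bash
python3 - <<'E'
from h import *
t,s=pickle.load(open("8.pkl","rb"))
def bxy(P):
    v=P[:,:2]-bd[:2];c,n=np.cos(bd[2]),np.sin(bd[2]);return np.c_[c*v[:,0]+n*v[:,1],-n*v[:,0]+c*v[:,1]]
e=bxy(tc([(459,438),(223,494)],.108,s,185,130,3.4)); print(e)
for a,q in zip((FAR,NEAR),e):
    d=q-a;print(np.hypot(*d),-np.pi/4-np.arctan2(d[1],d[0])%-(2*np.pi))
e=bxy(tc([(681,322)],.108,t));d=e[0]-FAR;print(e,np.hypot(*d),-np.pi/4-np.arctan2(d[1],d[0]))
sc=rig(bd,[(-.004,-.025,0)])[0]
print("expected/seen free corners",((proj(t,rig([sc[0],sc[1],bd[2]],rect(.2,.32,.049)))+.5-[130,140])*3).round(0)[[0,3]])
P=[rig([sc[0],sc[1],bd[2]],rect(.2,.32,.049))]
draw(t,P,"pics/t9.png",180,175,170,135,4.5)
E
```

```text
[[ 0.01995318 -0.21259944]
 [-0.12006412 -0.21323266]]
0.06770519278431035 1.6172610666520715
0.06814598386805665 1.6105633782271047
[[ 0.01998984 -0.21765717]] 0.07118402125645543 1.5643692156839566
expected/seen free corners [[271. 138.]
 [193. 376.]]
```

View pics/t9.png

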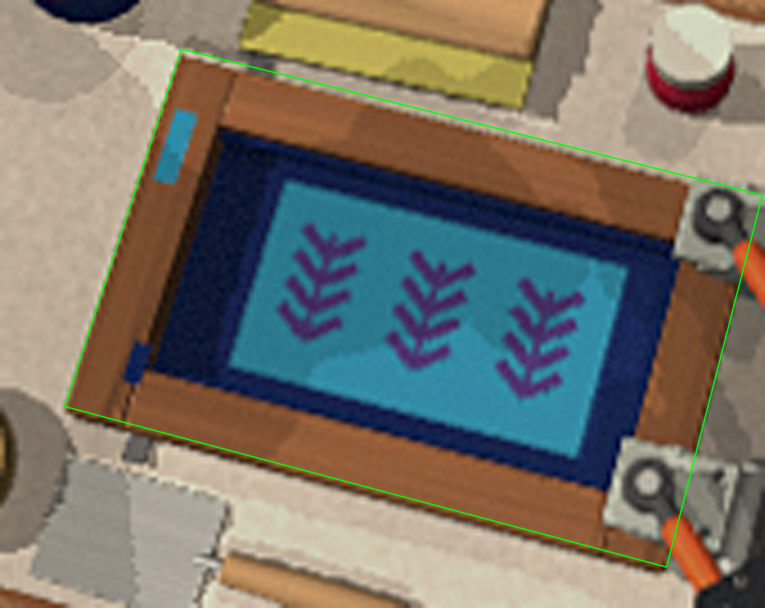

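```bash
python3 - <<'E'
from cell import hand_in
print(hand_in())
E
```

```text
the job is handed in; nothing more can be done
None
```

The screen is fully home against both back stops and both clamp levers are at their clockwise stops. The job was handed in at about 19 s.

**Screen:** I pushed the middle of the free end with the closed fingertips, then 50 mm to each side. All three pushes stopped at the same place, within about 0.5 mm, at 15 to 17 N. In the last top picture, the free end matches the outline I calculated for the home position, so the frame is square.

**Levers:** I pushed the near lever round first, then the far one, until each stopped moving and the force rose to about 20 N. Both levers measured 1.61 to 1.62 rad in the side picture, and the far one measured 1.56 rad in the top picture. This spread is within measuring error of the 1.57 rad stop. The gripper hid the near lever's end in the last top picture, so that lever was only measured from the side.

**Everything else:** The pictures show nothing else on the board moved, except that the arm hid part of the view. I did not look again at the bottle and block on the table, but the arm never went near them. I did not touch the mesh, and the tool finished clear of everything. No check failed.

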